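# Fill up the tin of brass door knobs

### The arm

A 6-joint arm with a two-finger parallel gripper is mounted at the origin on the work surface. World frame = base frame: x ahead of the robot, y to its left, z up, the work surface at z = 0. Lengths are in m, angles in rad, forces in N, time in s.
With the tool pointing down it reaches from about 0.35 to 0.975 m from the base axis. Payload 4.9 kg.
Tool frame: the origin (TCP) lies between the finger pads; the fingertips stand 14 mm ahead of it and the grasp point (between the pads) lies 5 mm behind it (manip.tcp_to_tips is the distance from the TCP to the fingertips, in m); z points along the fingers, y is the line along which they close (so a half turn about z gives the same grasp; the last joint's range is limited). The gripper opens to 85 mm and grips with 20 to 120 N. Pads are 22 mm wide; open, the fingers measure 114 mm over their backs; the gripper's body (76 mm by 85 mm) begins 54 mm behind the grasp point. The pads swing forward as they close: fully open they stand 13 mm farther back than shut.
Start: joints at [-1.382, 0.053, 1.613, -0, 1.476, -0.119], TCP at [0.189, -0.596, 0.245] pointing down, gripper open.
Joint ranges: [-3.01, 3.01], [-1.01, 2.22], [0.06, 2.58], [-1.02, 4.17], [0.09, 2.62], [-3.14, 3.14]. Speed limits (rad/s): [2.57, 2.57, 3.14, 3.14, 3.14, 3.14].

### API

Orientations are given as a unit quaternion [w, x, y, z].
In Python, from plant import manip gives the robot as it stands.
- The arm moves only by the tool servo_tool, never from a script. Its argument "moves" is a list that holds one entry, the list of rows, each a list of 7 numbers: the shift along the tool's x, y, z in mm, then the turn, a rotation vector about the tool's x, y, z in degrees, then the finger opening in mm, from 0 to 85.4. In form: [[[x, y, z, ax, ay, az, fingers], ...]]. A call has 1 to 12 rows; each row shifts and turns the commanded pose from where the row before left it, along the tool's axes as they then stand; what a row does not reach is not made up. A row lasts 1/8 s, in which the tool goes at most 62.5 mm and 10.7 degrees, less where a joint would pass 70% of its speed; a pose out of reach is approached as far as the arm can. A call with a gripper value outside its range is refused whole. The fingers move at their own pace and stop on an object; the grip force is fixed at half the most. Time passes only in rows, so rows that do not move let the fingers close. It gives the time, the measured TCP pose, the force, the opening and the grip force at its end, in the units of the state.
- manip.state(): the state, without advancing time (a new reading comes with each control period).
- manip.grab_frame(name): name is "scene" or "side" or "wrist"; returns a dict with "image" (384x512x3 uint8, blue, green, red), "mtx" (3x3 intrinsics, pixels), "eye" and "rotation" of the camera in the world. Camera axes: x right, y down, z forward; pixel columns grow to the right and rows downward; lengths in m; the calibration is good to about 2 mm. A picture is of the moment at which its call begins. There is no depth.
- manip.job_done(): hands the job in; it is judged then, once.
The state is a dict: "time": time; "joint_pos": joint angles; "joint_vel": joint speeds; "joint_efforts": joint torques, N m; "tool_pos": TCP position; "tool_rot": TCP orientation; "contact_force": force on the tool from outside, world axes, zero at the start; "ft_torque": the same for the moment, N m; "gripper_width": opening from 0.0 (shut) to 1.0 (fully open); "grasp_force": force on a finger pad.
Only numpy, scipy, OpenCV 4.12 (cv2) and the standard library are available. Lean on these libraries where they do the work, as an engineer would, in place of code of your own. Each camera call takes 0.05 s, during which the arm holds its last target. There are 200 camera calls.

### The job

Fill up the round blue tin: put the two loose brass door knobs (not the steel or the black one) into its two empty places, one in the middle and one in the gap in the outer ring, each standing upright with its base plate flat on the tin's floor between the knobs already there.

Things in the scene. Friction and masses are not known exactly. Their poses are not given: they have to be found in the camera images.
- tin: round blue tin, 204 mm across, 198 inside, 28 mm high, open, fixed. Origin: centre of its underside, z up; inner floor 3 mm higher. Seven places: the middle (empty) and six in a ring of radius 64 mm, 60 degrees apart from the tin's +x (that one empty). The other five hold loose brass knobs like knob_a. Free finger room between heads: along the tangent in the ring, 30 degrees off the tin's x in the middle.
- rim_gap (a point): centre of the empty place in the outer ring of the tin, on the tin's inner floor, 64 mm from the tin's middle along the tin's +x; axes as the tin's. A knob here or in the middle has about 10 mm of play to the plates of its neighbours and 8 mm to the tin's wall.
- knob_a: loose brass (yellow) door knob on the counter: base plate 54 mm across, 10 mm thick; neck 20 mm across from 10 to 22 mm up; cylindrical head 32 mm across from 22 to 50 mm up (grip here); 100 to 210 g. Origin: centre of the plate's underside, z up. Round: its yaw does not matter. A steel and a black knob of the same shape stand near, 8 cm or more off.
- knob_b: loose brass (yellow) door knob on the counter: base plate 54 mm across, 10 mm thick; neck 20 mm across from 10 to 22 mm up; cylindrical head 32 mm across from 22 to 50 mm up (grip here); 100 to 210 g. Origin: centre of the plate's underside, z up. Round: its yaw does not matter. Either brass knob may go in either place.
There are look-alikes about, which are no part of the job. What is shaped like the knob_b but purple, red or turquoise is not meant.

How it is judged:
At the end, for the whole second after the job is handed in: One loose brass knob stands within 14 mm of the tin's middle, the other within 14 mm of the centre of the ring's gap; both plates down on the tin's floor (underside less than 6.5 mm above the tin's underside; the floor is at 3 mm), upright within 10 degrees, at rest (((horizontal distance between knob_a and tin below 0.014 m and horizontal distance between knob_b and rim_gap below 0.014 m) or (horizontal distance between knob_b and tin below 0.014 m and horizontal distance between knob_a and rim_gap below 0.014 m)) and z of each of knob_a, knob_b in the frame of tin below 0.0065 m and angle between each of knob_a, knob_b's own z axis and vertical below 0.175 rad and linear speed of each of knob_a, knob_b below 0.02 m/s); the robot touches nothing.
It also fails if it takes over 59 s, if anything falls off the work surface, if the arm or the gripper's body presses on something with over 40 N, if the wrist force passes 120 N, or if a joint passes its speed limit or range.

## Working session

There is one attempt and no reset: what is moved stays moved. The work goes in short steps, Python scripts to look and compute and a tool call to move; the robot and the scene stay as the last step left them, time stands still between calls to the robot, and variables do not carry over. Pictures are saved under pics/ and viewed, at most 10 in all, crops included, and the job is handed in when it is done.

Besides the shell and the picture viewer there is one more tool, called after "Emit:" by a JSON object that holds its "method" and its "body", one argument or row to a line. servo_tool: Moves the arm, as the interface text tells. Its arguments: {"type":"object","properties":{"moves":{"type":"array"}},"required":["moves"]}

```bash
mkdir -p pics
cat > h.py <<'E'
import numpy as np, cv2
from plant import manip
def grab(n,fn=None):
    f=manip.grab_frame(n)
    if fn: cv2.imwrite('pics/'+fn,f['image'])
    return f
def ray(f,u,v,z):
    d=np.array(f['rotation'])@np.linalg.inv(np.array(f['mtx']))@[u,v,1.]
    e=np.array(f['eye']); return e+d*(z-e[2])/d[2]
def proj(f,p):
    q=np.array(f['mtx'])@(np.array(f['rotation']).T@(np.array(p)-f['eye'])); return q[:2]/q[2]
E
python3 - <<'E'
from h import *
a=grab('scene');b=grab('side')
cv2.imwrite('pics/1.png',np.vstack([a['image'],b['image']])[:, :] if 0 else cv2.resize(np.hstack([a['image'],b['image']]),(800,300)))
cv2.imwrite('pics/s.png',a['image'])
for f in(a,b): print(f['eye'],f['rotation'],f['mtx'])
print(manip.state())
E
```

```text
[0.9909598  0.04358392 0.62952809] [-0.1956812   0.5991286   0.73583905 -0.24757765] [[356.90833129   0.         260.23775584]
 [  0.         356.90833129 193.04606911]
 [  0.           0.           1.        ]]
[ 0.48153792 -0.57745752  0.62733646] [-0.36501916  0.9280598  -0.06503274  0.03516767] [[381.90587082   0.         256.65247498]
 [  0.         381.90587082 188.9831926 ]
 [  0.           0.           1.        ]]
{'time': 0.1, 'joint_pos': array([-1.38197209e+00,  5.33206659e-02,  1.61417770e+00, -6.69389054e-06,
        1.47596399e+00, -1.19004375e-01]), 'joint_vel': array([-0.00066645, -0.00186737, -0.00495666, -0.00061068, -0.00016733,
        0.00188052]), 'joint_efforts': array([-3.23036447e-04, -3.94906354e+01, -3.71364462e+01, -1.41345463e-04,
        3.92082991e-03, -7.54295058e-06]), 'tool_pos': array([ 0.18926336, -0.5950912 ,  0.24415487]), 'tool_rot': array([-9.34165072e-04,  9.88178077e-01,  1.53307577e-01, -3.59585304e-05]), 'contact_force': array([0.37236418, 0.82596531, 0.04660142]), 'ft_torque': array([-0.01249255, -0.03985388, -0.00742199]), 'grasp_force': 0.0, 'gripper_width': 1.0011635406739885}
```

View pics/s.png

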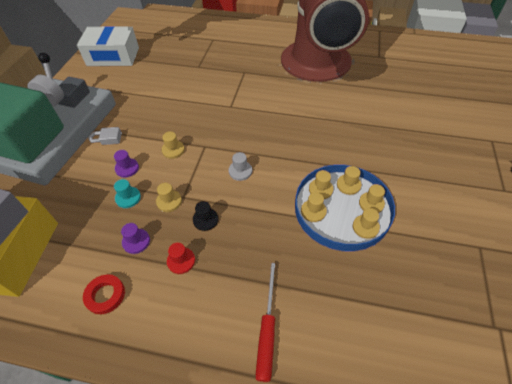

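View pics/1.png

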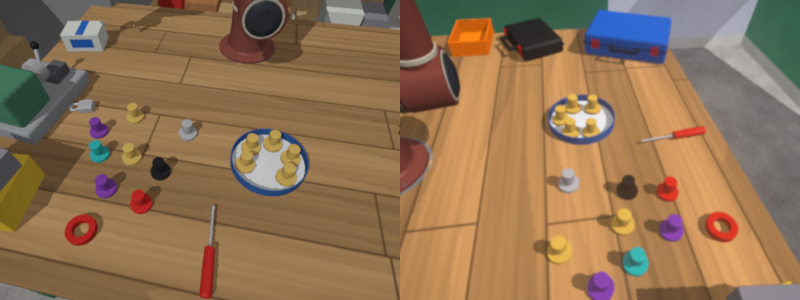

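The scene view shows loose brass knobs at (172,144) and (167,197). Look-alikes are steel (240,165), black (204,215), purple (125,162) and (134,237), turquoise (126,193) and red (180,257). The tin is at (345,206), with five brass knobs in it.

```bash
cat > h.py <<'E'
import numpy as np, cv2
from scipy.spatial.transform import Rotation as Ro
from plant import manip
def grab(n,fn=None):
    f=manip.grab_frame(n); q=np.array(f['rotation'])
    if q.shape==(4,): f['rotation']=Ro.from_quat(q[[1,2,3,0]]).as_matrix()
    if fn: cv2.imwrite('pics/'+fn,f['image'])
    return f
def ray(f,u,v,z):
    d=np.array(f['rotation'])@np.linalg.inv(np.array(f['mtx']))@[u,v,1.]
    e=np.array(f['eye']); return (e+d*(z-e[2])/d[2])
def proj(f,p):
    q=np.array(f['mtx'])@(np.array(f['rotation']).T@(np.array(p)-f['eye'])); return q[:2]/q[2]
def mask(f,lo,hi):
    return cv2.inRange(cv2.cvtColor(f['image'],cv2.COLOR_BGR2HSV),lo,hi)
def blobs(m,amin=60):
    n,l,s,c=cv2.connectedComponentsWithStats(m)
    return [(c[i],s[i,4],l==i) for i in range(1,n) if s[i,4]>amin]
Y=((20,130,90),(32,255,255)); B=((105,150,50),(125,255,255))
E
python3 - <<'E'
from h import *
np.set_printoptions(precision=4,suppress=True)
for n in('scene','side'):
    f=grab(n); print(n)
    hsv=cv2.cvtColor(f['image'],cv2.COLOR_BGR2HSV)
    if n=='scene': print(hsv[197,167],hsv[150,172],hsv[230,250],hsv[300,200],hsv[243,345])
    for c,a,_ in blobs(mask(f,*Y)): print('Y',c,a,ray(f,*c,0.022))
    for c,a,l in blobs(mask(f,*B)):
        ct=max(cv2.findContours(l.astype('uint8'),0,2)[0],key=cv2.contourArea)[:,0]
        w=np.array([ray(f,*p,0.028)[:2] for p in ct.astype(float)])
        (cx,cy),r=cv2.minEnclosingCircle(w.astype('float32')); print('B',c,a,cx,cy,r)
E
```

```text
scene
[ 21 148 136] [ 21 153 155] [ 16 123 135] [ 17 123 158] [110  70 135]
Y [171.4009 145.5401] 424 [ 0.4519 -0.2899  0.022 ]
Y [349.4861 180.8252] 469 [0.4763 0.1285 0.022 ]
Y [317.329 197.159] 918 [0.5341 0.065  0.022 ]
Y [167.2667 197.713 ] 540 [ 0.5986 -0.2447  0.022 ]
Y [369.4424 212.2991] 1033 [0.5511 0.1731 0.022 ]
Y [ 24.4998 246.6175] 3299 [ 0.7637 -0.4729  0.022 ]
B [104.6304  35.087 ] 138 0.03698737174272537 -0.6666525602340698 0.04884903132915497
B [104.3402  54.9917] 241 0.14158761501312256 -0.6166175603866577 0.052328791469335556
B [334.4655 167.9224] 116 0.45060521364212036 0.08867408335208893 0.030795196071267128
B [306.5412 179.4941] 85 0.5017997026443481 0.0389464870095253 0.040834832936525345
B [379.4173 188.9488] 254 0.5078899264335632 0.1823505163192749 0.0700739175081253
B [334.958  238.6325] 547 0.5788692235946655 0.11524226516485214 0.09188961982727051
side
Y [220.507  124.8873] 71 [0.5159 0.2141 0.022 ]
Y [248.2829 133.5526] 152 [0.5819 0.1704 0.022 ]
Y [212.6935 146.5558] 385 [0.4903 0.132  0.022 ]
Y [244.4706 155.3235] 68 [0.5623 0.091  0.022 ]
Y [247.2222 169.0417] 72 [0.5627 0.044  0.022 ]
Y [221.3288 169.863 ] 73 [0.5041 0.0489 0.022 ]
Y [287.6639 283.8193] 476 [ 0.5956 -0.2536  0.022 ]
Y [205.2472 319.3638] 635 [ 0.4484 -0.2986  0.022 ]
B [293.6423  37.979 ] 4096 0.8053138852119446 0.6707772016525269 0.23001694679260254
B [261.8158  64.0658] 76 0.6716064214706421 0.49203312397003174 0.0383036732673645
```

Emit:
{"method": "servo_tool", "body": {
  "moves": [
    [[34, -20.8, 0, 0, 0, 0, 60], [34, -20.8, 0, 0, 0, 0, 60], [34, -20.8, 0, 0, 0, 0, 60], [34, -20.8, 0, 0, 0, 0, 60], [34, -20.8, 0, 0, 0, 0, 60], [34, -20.8, 0, 0, 0, 0, 60], [34, -20.8, 0, 0, 0, 0, 60], [34, -20.8, 0, 0, 0, 0, 60], [34, -20.8, 0, 0, 0, 0, 60], [34, -20.8, 0, 0, 0, 0, 60], [0, 0, 0, 0, 0, 0, 60], [0, 0, 0, 0, 0, 0, 60]]
  ]
}}

```text
time: 1.7
tool_pos: [0.4501, -0.2946, 0.2451]
tool_rot: [0.0, 0.988, 0.153, -0.0]
contact_force: [-0.3, 0.3, 1.0]
gripper_width: 0.704
grasp_force: 0.0
```

Run:
```python
from h import *
np.set_printoptions(precision=4,suppress=True)
f=grab('wrist','w1.png');s=manip.state();print(s['tool_pos'],s['tool_rot'],f['eye'],f['rotation'])
for c,a,_ in blobs(mask(f,*Y)): print('Y',c,a,ray(f,*c,0.022),ray(f,*c,0.05))
```

```text
[ 0.4499 -0.2949  0.2451] [ 0.      0.9882  0.153  -0.0002] [ 0.5232 -0.2707  0.373 ] [[ 0.3032 -0.9095 -0.2845]
 [-0.9529 -0.2895 -0.0899]
 [-0.0006  0.2983 -0.9545]]
Y [5.466  7.5971] 206 [0.5456 0.0345 0.022 ] [0.5438 0.0102 0.05  ]
Y [479.9956  16.4758] 2049 [ 0.701  -0.4829  0.022 ] [ 0.6868 -0.466   0.05  ]
Y [256.3537  50.0783] 1623 [ 0.5908 -0.2498  0.022 ] [ 0.5854 -0.2514  0.05  ]
Y [ 2.725 44.875] 160 [0.5056 0.0363 0.022 ] [0.507  0.0118 0.05  ]
Y [255.0795 172.5745] 1107 [ 0.4496 -0.293   0.022 ] [ 0.4555 -0.2912  0.05  ]
```

View pics/w1.png

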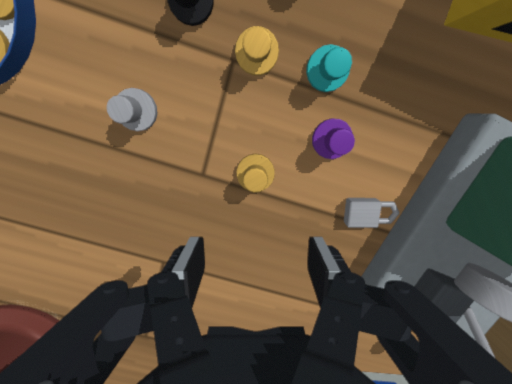

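The crop confirms the brass knob at (255,173), straight ahead of the fingers, with the second at (257,50). Steel, purple, turquoise and black are clear of them. Next I descend and grip.

Emit:
{"method": "servo_tool", "body": {
  "moves": [
    [[-1.5, -2, 30, 0, 0, 0, 60], [0, 0, 40, 0, 0, 0, 60], [0, 0, 40, 0, 0, 0, 60], [0, 0, 40, 0, 0, 0, 60], [0, 0, 25, 0, 0, 0, 60], [0, 0, 20, 0, 0, 0, 60], [0, 0, 16, 0, 0, 0, 60], [0, 0, 0, 0, 0, 0, 60], [0, 0, 0, 0, 0, 0, 25], [0, 0, 0, 0, 0, 0, 25], [0, 0, 0, 0, 0, 0, 25], [0, 0, 0, 0, 0, 0, 25]]
  ]
}}

```text
time: 3.25
tool_pos: [0.4492, -0.2938, 0.0358]
tool_rot: [0.001, 0.988, 0.153, 0.001]
contact_force: [0.1, -0.3, 5.4]
gripper_width: 0.356
grasp_force: 59.8
```

Emit:
{"method": "servo_tool", "body": {
  "moves": [
    [[0, 0, 0, 0, 0, 0, 20], [0, 0, 0, 0, 0, 0, 20], [0, 0, -10, 0, 0, 0, 20], [0, 0, -30, 0, 0, 0, 20], [0, 0, -40, 0, 0, 0, 20], [0, 0, -40, 0, 0, 0, 20], [0, 0, -40, 0, 0, 0, 20], [0, 0, -40, 0, 0, 0, 20], [0, 0, 0, 0, 0, 0, 20]]
  ]
}}

```text
time: 4.38
tool_pos: [0.4496, -0.2939, 0.2383]
tool_rot: [0.003, 0.988, 0.153, 0.002]
contact_force: [-0.4, 0.1, -1.9]
gripper_width: 0.356
grasp_force: 59.6
```

Emit:
{"method": "servo_tool", "body": {
  "moves": [
    [[15.3, -36, -6, 0, 0, 0, 20], [15.3, -36, -6, 0, 0, 0, 20], [15.3, -36, -6, 0, 0, 0, 20], [15.3, -36, -6, 0, 0, 0, 20], [15.3, -36, -6, 0, 0, 0, 20], [15.3, -36, 0, 0, 0, 0, 20], [15.3, -36, 0, 0, 0, 0, 20], [15.3, -36, 0, 0, 0, 0, 20], [15.3, -36, 0, 0, 0, 0, 20], [15.3, -36, 0, 0, 0, 0, 20], [0, 0, 0, 0, 0, 0, 20], [0, 0, 0, 0, 0, 0, 20]]
  ]
}}

```text
time: 5.88
tool_pos: [0.4842, 0.0962, 0.2625]
tool_rot: [0.0, 0.988, 0.153, -0.002]
contact_force: [0.6, -0.3, -1.6]
gripper_width: 0.359
grasp_force: 60.1
```

Run:
```python
from h import *
np.set_printoptions(precision=4,suppress=True)
f=grab('wrist','w2.png');s=manip.state();print(s['tool_pos'],s['tool_rot'],f['eye'],s['joint_pos'])
for c,a,_ in blobs(mask(f,*Y)): print('Y',c,a,ray(f,*c,0.025),ray(f,*c,0.053))
for c,a,l in blobs(mask(f,*B)):
        ct=max(cv2.findContours(l.astype('uint8'),0,2)[0],key=cv2.contourArea)[:,0]
        w=np.array([ray(f,*p,0.028)[:2] for p in ct.astype(float)])
        (cx,cy),r=cv2.minEnclosingCircle(w.astype('float32')); print('B',c,a,cx,cy,r)
```

```text
[0.4845 0.0958 0.2629] [ 0.0001  0.9882  0.153  -0.0012] [0.5577 0.1201 0.3902] [ 0.0447 -0.2774  1.8876 -0.0004  1.5336  1.3084]
Y [225.8233  86.0323] 1268 [0.5762 0.1664 0.025 ] [0.5748 0.1628 0.053 ]
Y [297.7042 124.8787] 1129 [0.559  0.0623 0.025 ] [0.5589 0.0667 0.053 ]
Y [206.7448 129.8145] 1105 [0.5161 0.176  0.025 ] [0.5193 0.1717 0.053 ]
Y [277.3622 164.1841] 983 [0.5009 0.0708 0.025 ] [0.5052 0.0746 0.053 ]
Y [233.336  167.9969] 982 [0.4771 0.1276 0.025 ] [0.4833 0.1271 0.053 ]
Y [498.97   168.5834] 833 [ 0.5888 -0.2259  0.025 ] [ 0.5864 -0.1993  0.053 ]
Y [255.3109 250.1484] 5520 [0.3639 0.0595 0.025 ] [0.3788 0.0641 0.053 ]
B [249.8097 120.7606] 2360 0.5364367961883545 0.11961304396390915 0.1005326360464096
```

View pics/w2.png

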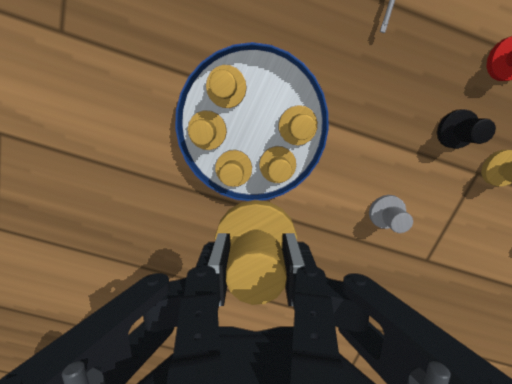

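The tin centres at about (252,121) px, world (0.537, 0.119), and the gap is at −8.6° from world x. With the fingers along the tin's tangent (tin 90°), one yaw suits both places.

Emit:
{"method": "servo_tool", "body": {
  "moves": [
    [[19, -2.2, 0, 0, 0, 0, 20], [19, -2.2, 0, 0, 0, 0, 20], [19.2, -2.1, 0, 0, 0, 0, 20], [0, 0, 20, 0, 0, 6.55, 20], [0, 0, 30, 0, 0, 6.55, 20], [0, 0, 30, 0, 0, 6.55, 20], [0, 0, 30, 0, 0, 6.55, 20], [0, 0, 30, 0, 0, 0, 20], [0, 0, 0, 0, 0, 0, 20], [0, 0, 0, 0, 0, 0, 20]]
  ]
}}

```text
time: 7.18
tool_pos: [0.5383, 0.1194, 0.1254]
tool_rot: [-0.0, 0.997, -0.075, 0.001]
contact_force: [0.7, -0.4, -1.3]
gripper_width: 0.359
grasp_force: 60.0
```

Run:
```python
from h import *
np.set_printoptions(precision=4,suppress=True)
f=grab('wrist','w3.png');s=manip.state();print(s['tool_pos'],Ro.from_quat(s['tool_rot'][[1,2,3,0]]).as_matrix())
for c,a,_ in blobs(mask(f,*Y)): print('Y',c,a,ray(f,*c,0.025),ray(f,*c,0.053))
```

```text
[0.5388 0.1196 0.1261] [[ 0.9887 -0.1497  0.0028]
 [-0.1497 -0.9887  0.0002]
 [ 0.0027 -0.0006 -1.    ]]
Y [197.7311 165.4755] 2633 [0.5786 0.1653 0.025 ] [0.583  0.1584 0.053 ]
Y [318.7271 167.0155] 2642 [0.5615 0.0613 0.025 ] [0.5679 0.0671 0.053 ]
Y [257.3407 241.8754] 9653 [0.4981 0.1249 0.025 ] [0.5123 0.1229 0.053 ]
```

View pics/w3.png

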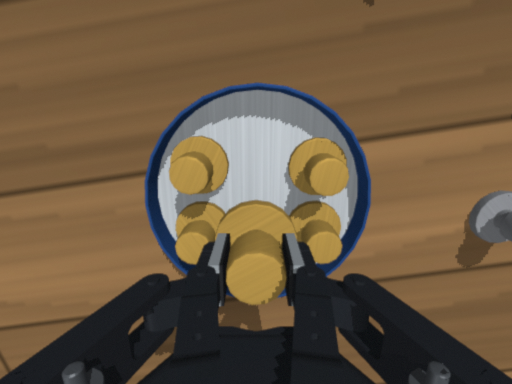

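Neighbours at (198,165) and (319,167) sit symmetrically about the held knob (column 258), so the alignment is good. Lowering into the middle.

Emit:
{"method": "servo_tool", "body": {
  "moves": [
    [[0, 0.5, 20, 0, 0, 0, 20], [0, 0.5, 20, 0, 0, 0, 20], [0, 0, 20, 0, 0, 0, 20], [0, 0, 12, 0, 0, 0, 20], [0, 0, 8, 0, 0, 0, 20], [0, 0, 3, 0, 0, 0, 20], [0, 0, 0, 0, 0, 0, 20], [0, 0, 0, 0, 0, 0, 20]]
  ]
}}

```text
time: 8.22
tool_pos: [0.538, 0.1191, 0.042]
tool_rot: [-0.0, 0.997, -0.075, 0.001]
contact_force: [0.1, 0.1, -2.3]
gripper_width: 0.354
grasp_force: 60.0
```

Emit:
{"method": "servo_tool", "body": {
  "moves": [
    [[0, 0, 2, 0, 0, 0, 20], [0, 0, 1.5, 0, 0, 0, 20], [0, 0, 0, 0, 0, 0, 20], [0, 0, 0, 0, 0, 0, 20]]
  ]
}}

```text
time: 8.72
tool_pos: [0.5378, 0.1191, 0.0388]
tool_rot: [-0.0, 0.997, -0.075, 0.0]
contact_force: [-3.5, -0.7, 5.4]
gripper_width: 0.359
grasp_force: 60.7
```

Emit:
{"method": "servo_tool", "body": {
  "moves": [
    [[0, 0, 0, 0, 0, 0, 50], [0, 0, 0, 0, 0, 0, 50], [0, 0, 0, 0, 0, 0, 50], [0, 0, -15, 0, 0, 0, 50], [0, 0, -30, 0, 0, 0, 50], [0, 0, -40, 0, 0, 0, 50], [0, 0, -40, 0, 0, 0, 50], [0, 0, -40, 0, 0, 0, 50], [0, 0, 0, 0, 0, 0, 50]]
  ]
}}

```text
time: 9.85
tool_pos: [0.5401, 0.1193, 0.2088]
tool_rot: [-0.001, 0.997, -0.075, 0.005]
contact_force: [0.9, -0.1, -0.2]
gripper_width: 0.582
grasp_force: 0.0
```

Run:
```python
from h import *
np.set_printoptions(precision=4,suppress=True)
f=grab('side');cv2.imwrite('pics/c1.png',cv2.resize(f['image'][90:200,150:320],None,fx=4,fy=4))
f=grab('wrist');s=manip.state();print(s['tool_pos'],s['joint_pos'])
for c,a,_ in blobs(mask(f,*Y)): print('Y',c,a,ray(f,*c,0.025))
```

```text
[0.5376 0.1191 0.2037] [ 0.0828 -0.0966  1.8301 -0.      1.4066  1.8031]
Y [212.5364 153.4713] 1428 [0.5784 0.1652 0.025 ]
Y [302.7331 154.6739] 1435 [0.5615 0.0618 0.025 ]
Y [256.0791 181.0896] 1328 [0.5383 0.1201 0.025 ]
Y [301.1463 203.8007] 1340 [0.5017 0.0696 0.025 ]
Y [213.8116 204.1519] 1343 [0.5171 0.1758 0.025 ]
Y [257.7884 228.3151] 1295 [0.4772 0.1271 0.025 ]
```

View pics/c1.png

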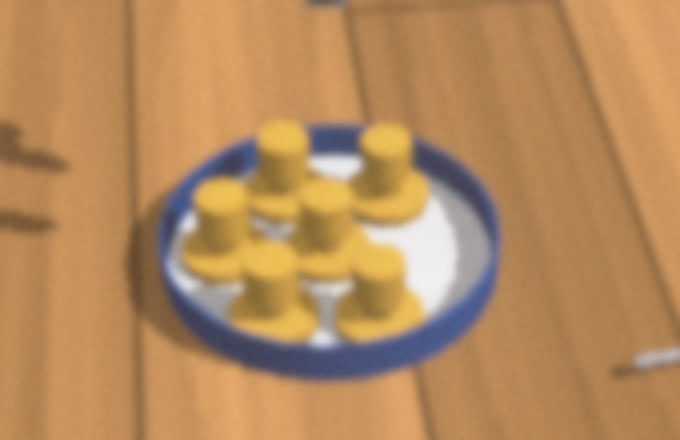

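The middle knob stands upright at (0.538, 0.120), surrounded by five neighbours. The ring gap is free, centred at about (0.601, 0.109). On to knob 2.

Emit:
{"method": "servo_tool", "body": {
  "moves": [
    [[11.3, 35.6, 0, 0, 0, 0, 52], [11.3, 35.6, 0, 0, 0, 0, 52], [11.3, 35.6, 0, 0, 0, 0, 52], [11.3, 35.6, 0, 0, 0, 0, 52], [11.3, 35.6, 0, 0, 0, 0, 52], [11.3, 35.6, 0, 0, 0, 0, 52], [11.3, 35.6, 0, 0, 0, 0, 52], [11.3, 35.6, 0, 0, 0, 0, 52], [11.3, 35.6, 0, 0, 0, 0, 52], [11.3, 35.6, 0, 0, 0, 0, 52], [0, 0, 0, 0, 0, 0, 52], [0, 0, 0, 0, 0, 0, 52]]
  ]
}}

```text
time: 11.45
tool_pos: [0.5954, -0.249, 0.2011]
tool_rot: [-0.001, 0.997, -0.075, -0.001]
contact_force: [0.1, -0.2, -1.1]
gripper_width: 0.612
grasp_force: 0.0
```

Run:
```python
from h import *
np.set_printoptions(precision=4,suppress=True)
f=grab('wrist','w4.png');s=manip.state();print(s['tool_pos'],s['tool_rot'],s['joint_pos'])
for c,a,_ in blobs(mask(f,*Y)): print('Y',c,a,ray(f,*c,0.022))
```

```text
[ 0.5956 -0.2487  0.2015] [-0.0007  0.9972 -0.0744 -0.001 ] [-0.5109  0.1308  1.6035  0.0003  1.4096  1.2087]
Y [465.3686  28.8535] 4845 [ 0.7193 -0.4804  0.022 ]
Y [257.3138 178.4739] 1437 [ 0.597  -0.2499  0.022 ]
Y [ 20.6131 245.4977] 1517 [0.5544 0.0654 0.022 ]
Y [ 28.9651 286.1263] 1979 [0.4942 0.0795 0.022 ]
```

View pics/w4.png

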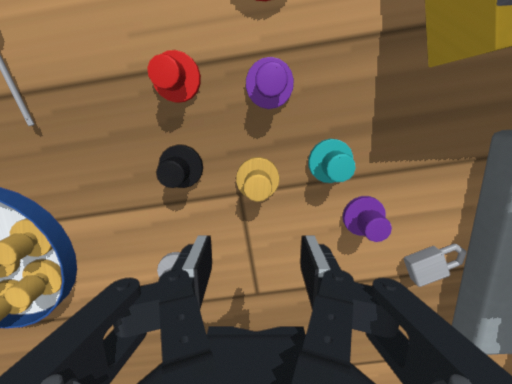

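The target is the brass knob at (257,178). Black (180,167) and turquoise (333,161) are about 8 cm to either side, so I keep the opening narrow.

Emit:
{"method": "servo_tool", "body": {
  "moves": [
    [[0.5, 1, 20, 0, 0, 0, 48], [0, 0, 30, 0, 0, 0, 48], [0, 0, 35, 0, 0, 0, 48], [0, 0, 30, 0, 0, 0, 48], [0, 0, 25, 0, 0, 0, 48], [0, 0, 15, 0, 0, 0, 48], [0, 0, 11, 0, 0, 0, 48], [0, 0, 0, 0, 0, 0, 48], [0, 0, 0, 0, 0, 0, 20], [0, 0, 0, 0, 0, 0, 20], [0, 0, 0, 0, 0, 0, 20], [0, 0, 0, 0, 0, 0, 20]]
  ]
}}

```text
time: 13.0
tool_pos: [0.5974, -0.2514, 0.0382]
tool_rot: [0.0, 0.997, -0.075, 0.001]
contact_force: [-0.0, -0.9, 5.4]
gripper_width: 0.355
grasp_force: 59.9
```

Emit:
{"method": "servo_tool", "body": {
  "moves": [
    [[0, 0, 0, 0, 0, 0, 20], [0, 0, -10, 0, 0, 0, 20], [0, 0, -30, 0, 0, 0, 20], [0, 0, -40, 0, 0, 0, 20], [0, 0, -40, 0, 0, 0, 20], [0, 0, -40, 0, 0, 0, 20], [0, 0, 0, 0, 0, 0, 20]]
  ]
}}

```text
time: 13.88
tool_pos: [0.5983, -0.2518, 0.2015]
tool_rot: [0.002, 0.997, -0.075, 0.003]
contact_force: [-1.2, -0.6, -0.6]
gripper_width: 0.353
grasp_force: 59.6
```

Emit:
{"method": "servo_tool", "body": {
  "moves": [
    [[-5, -35.7, 0, 0, 0, 0, 20], [-5, -35.7, 0, 0, 0, 0, 20], [-5, -35.7, 0, 0, 0, 0, 20], [-5, -35.7, 0, 0, 0, 0, 20], [-5, -35.7, 0, 0, 0, 0, 20], [-5, -35.7, 0, 0, 0, 0, 20], [-5, -35.7, 0, 0, 0, 0, 20], [-5, -35.7, 0, 0, 0, 0, 20], [-5, -35.7, 0, 0, 0, 0, 20], [-5, -35.7, 0, 0, 0, 0, 20], [0, 0, 40, 0, 0, 0, 20], [0, 0, 35, 0, 0, 0, 20]]
  ]
}}

```text
time: 15.38
tool_pos: [0.5986, 0.1102, 0.1186]
tool_rot: [0.0, 0.997, -0.074, -0.002]
contact_force: [-0.9, -0.1, -1.7]
gripper_width: 0.352
grasp_force: 59.8
```

Emit:
{"method": "servo_tool", "body": {
  "moves": [
    [[0, 0, 0, 0, 0, 0, 20], [0, 0, 0, 0, 0, 0, 20]]
  ]
}}

```text
time: 15.62
tool_pos: [0.6003, 0.1095, 0.122]
tool_rot: [0.0, 0.997, -0.075, -0.0]
contact_force: [1.2, -1.1, -1.6]
gripper_width: 0.357
grasp_force: 59.6
```

Run:
```python
from h import *
np.set_printoptions(precision=4,suppress=True)
f=grab('wrist','w5.png');s=manip.state();print(s['tool_pos'],Ro.from_quat(s['tool_rot'][[1,2,3,0]]).as_matrix()[:2,:2])
for c,a,_ in blobs(mask(f,*Y)): print('Y',c,a,ray(f,*c,0.025))
```

```text
[0.6011 0.1095 0.1232] [[ 0.9888 -0.1491]
 [-0.1491 -0.9888]]
Y [257.383  246.4248] 10456 [0.5569 0.1154 0.025 ]
Y [256.    327.025] 80 [0.4639 0.1307 0.025 ]
```

View pics/w5.png

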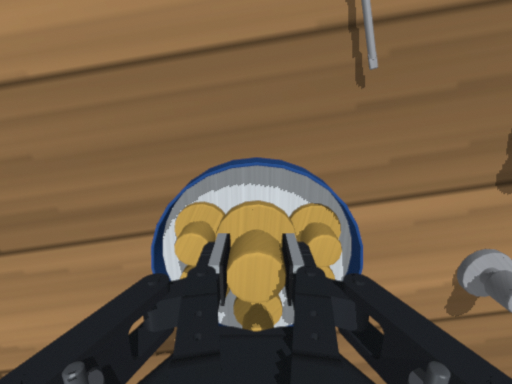

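The held knob (column 258) is centred between its neighbours (199,225) and (317,225), over the gap. Lowering.

Emit:
{"method": "servo_tool", "body": {
  "moves": [
    [[0, 0, 20, 0, 0, 0, 20], [0, 0, 20, 0, 0, 0, 20], [0, 0, 18, 0, 0, 0, 20], [0, 0, 12, 0, 0, 0, 20], [0, 0, 8, 0, 0, 0, 20], [0, 0, 2, 0, 0, 0, 20], [0, 0, 0, 0, 0, 0, 20], [0, 0, 0, 0, 0, 0, 20]]
  ]
}}

```text
time: 16.68
tool_pos: [0.6008, 0.1097, 0.0426]
tool_rot: [-0.0, 0.997, -0.075, 0.001]
contact_force: [0.1, 0.1, -1.3]
gripper_width: 0.353
grasp_force: 59.6
```

Emit:
{"method": "servo_tool", "body": {
  "moves": [
    [[0, 0, 1, 0, 0, 0, 20], [0, 0, 1, 0, 0, 0, 20], [0, 0, 0, 0, 0, 0, 20], [0, 0, 0, 0, 0, 0, 20]]
  ]
}}

```text
time: 17.18
tool_pos: [0.6007, 0.1096, 0.0411]
tool_rot: [-0.0, 0.997, -0.075, 0.0]
contact_force: [-2.7, -0.1, 5.1]
gripper_width: 0.355
grasp_force: 60.4
```

Floor contact, so I release and rise.

Emit:
{"method": "servo_tool", "body": {
  "moves": [
    [[0, 0, 0, 0, 0, 0, 50], [0, 0, 0, 0, 0, 0, 50], [0, 0, 0, 0, 0, 0, 50], [0, 0, -15, 0, 0, 0, 50], [0, 0, -30, 0, 0, 0, 50], [0, 0, -40, 0, 0, 0, 50], [0, 0, -40, 0, 0, 0, 50], [0, 0, -40, 0, 0, 0, 50], [0, 0, 0, 0, 0, 0, 50], [0, 0, 0, 0, 0, 0, 50], [0, 0, 0, 0, 0, 0, 50]]
  ]
}}

```text
time: 18.55
tool_pos: [0.5993, 0.1095, 0.203]
tool_rot: [0.0, 0.997, -0.075, -0.001]
contact_force: [-0.9, 0.1, -0.3]
gripper_width: 0.588
grasp_force: 0.0
```

Run:
```python
from h import *
np.set_printoptions(precision=4,suppress=True)
f=grab('side');cv2.imwrite('pics/c2.png',cv2.resize(f['image'][90:200,150:320],None,fx=4,fy=4))
f=grab('wrist')
for c,a,_ in blobs(mask(f,*Y)): print('Y',c,a,ray(f,*c,0.025))
```

```text
Y [255.3083 179.2403] 1369 [0.6005 0.1108 0.025 ]
Y [213.1676 202.0936] 1378 [0.5799 0.1657 0.025 ]
Y [297.8598 217.4844] 2112 [0.5445 0.0659 0.025 ]
Y [256.1379 248.8025] 2567 [0.5092 0.1235 0.025 ]
Y [220.901  246.0378] 768 [0.5199 0.1676 0.025 ]
```

View pics/c2.png

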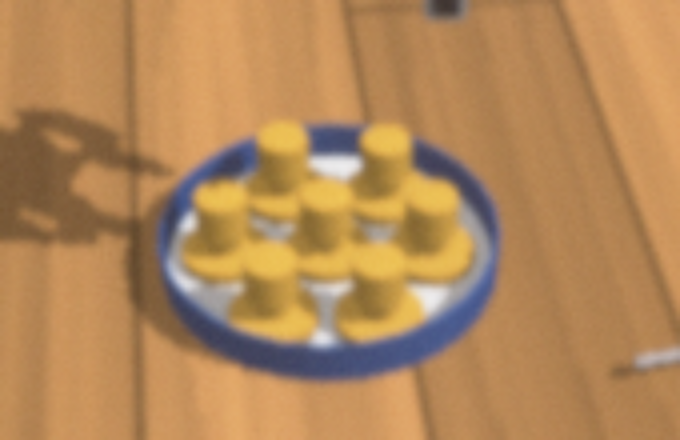

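All seven knobs stand upright: the new middle one is at crop (326,225) and the gap one at (432,230), both level with their neighbours.

```bash
python3 -c "
from plant import manip
print(manip.job_done())"
```

```text
the job is handed in; nothing more can be done
None
```

I put both brass knobs into the tin, one in the middle and one in the ring gap, both upright on the floor in the last picture; I handed the job in at about 19 s, and the hand-in gave no verdict.

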